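# Uncover the stone and light it with the hand lamp

### The arm

A 6-joint arm with a two-finger parallel gripper is mounted at the origin on the work surface. World frame = base frame: x ahead of the robot, y to its left, z up, the work surface at z = 0. Lengths are in m, angles in degrees, forces in N, time in s.
With the tool pointing down it reaches from about 0.4 to 0.825 m from the base axis. Payload 7 kg.
Tool frame: the origin (TCP) lies at the very end of the fingers, on their centre line; the grasp point (between the pads) lies 19 mm behind it; z points along the fingers, y is the line along which they close (so a half turn about z gives the same grasp; the last joint's range is limited). The gripper opens to 88 mm and grips with 3 to 60 N. Pads are 19 mm wide; open, the fingers measure 130 mm over their backs; the gripper's body (78 mm by 193 mm) begins 47 mm behind the grasp point.
Start: joints at [16.507, 20.546, 0.682, 0, -70.136, -16.507], TCP at [0.675, -0, 0.227] pointing down, gripper open.
Joint ranges: [-176.03, 176.03], [-82.01, 121.73], [-58.28, 71.71], [-173.87, 95.51], [-174.79, -0.11], [-173.66, 173.66]. Speed limits (degrees/s): [136.94, 136.94, 172.46, 180, 180, 180].

### API

Orientations are given as [roll, pitch, yaw] about the fixed x, y, z axes, in that order (R = Rz(yaw) Ry(pitch) Rx(roll)).
In Python, from plant import ctrl gives the robot as it stands.
- The arm moves only by the tool carry_out, never from a script. Its argument "deltas" is a list that holds one entry, the list of rows, each a list of 5 numbers: the shift along the tool's x, y, z scaled (see below), then the turn about the tool's z scaled (see below), then the opening, from -1 (shut) to 1 (fully open). A call has 1 to 5 rows; each row is the pose to reach, as a shift and turn from the pose commanded when the call began, along the tool's axes at that moment, turning the shorter way round; what a row does not reach only later rows make up. The controller multiplies each number of a shift by 20 cm and each number of a turn by 2 pi rad. A row lasts 1/10 s, in which the tool goes at most 50 mm and 8.59 degrees, less where a joint would pass 70% of its speed; a pose out of reach is approached as far as the arm can. A call with a number of a shift or a turn outside -1 to 1 is refused whole. A call with a gripper value outside its range is refused whole. The fingers move at their own pace and stop on an object; the grip force is fixed at half the most. Time passes only in rows, so rows that repeat a pose let the fingers close. It gives the time, the measured TCP pose, the force, the opening and the grip force at its end, in the units of the state.
- ctrl.get_obs(): the state, without advancing time (a new reading comes with each control period).
- ctrl.snapshot(name): name is "scene" or "side" or "wrist"; returns a dict with "color" (480x640x3 uint8, red, green, blue), "camera_matrix" (3x3 intrinsics, pixels), "k1" (the pictures are not rectified: a ray, as slopes to the right and down, at radius r is drawn at 1 + k1 r^2 times it, then the intrinsics apply), "R" (3x3) and "t" (3): a world point X has camera coordinates R X + t. Camera axes: x right, y down, z forward; pixel columns grow to the right and rows downward; lengths in m; the calibration is good to about 2 mm. A picture is of the moment at which its call begins. There is no depth.
- ctrl.close_job(): hands the job in; it is judged then, once.
Trained networks look in a picture, given as the dict that the camera call returned (one of the last four; its "shot" number tells which), for a name from the list of things; names that differ only in an ending like _2 or _b are one class to them, and where a whole thing is asked for, a point or a joint stands for the part that bears it (a point fixed in the world has none). Each returns a list of dicts, best first, with "p" (0 to 1); they miss things now and then, are a little off and sometimes report something else, mostly with a low value. They report only what shows in the picture. A call takes as long as a camera call. They do not tell look-alikes from the thing itself.
- ctrl.search_frame(picture, name): "centre" ([column, row] in pixels, amid what is visible of it).
- ctrl.silhouettes(picture, name): "mask" (480x640 bool, what is visible of it) and "centre" ([column, row] in pixels, amid what is visible of it).
- ctrl.spot_point(picture, name): "centre" ([column, row] in pixels: a listed point, or the origin of a listed thing).
The state is a dict: "clock": time; "joint_pos": joint angles; "qvel": joint speeds; "tau": joint torques, N m; "tool_pos": TCP position; "orientation": TCP orientation; "force": force on the tool from outside, world axes, zero at the start; "moment": the same for the moment, N m; "opening": finger opening in m; "gripper_force": force on a finger pad.
Only numpy, scipy, OpenCV 4.12 (cv2) and the standard library are available. Lean on these libraries where they do the work, as an engineer would, in place of code of your own. Each camera call takes 0.05 s, during which the arm holds its last target. There are 200 camera calls.

### The job

Uncover the stone for its photograph: lift the black dust cover off it by the red tab and hang the cover by its steel handle on the hook of the post, letting go of it. Then draw the red hand lamp out of its cup, and hold it in the air slanting at about 45 degrees with its lens end aimed at the middle of the stone from about 12 cm away; finish there, still holding the lamp steady. Do not shift the stone, touch it with the lamp, or disturb the camera lens, screwdriver and filter case lying about.

Things in the scene. Friction and masses are not known exactly. Their poses are not given: they have to be found in the camera images.
- cover_tab (a point): grip point on the dust cover's upright red tab (10 mm thick in own x, 26 wide in own y, 46 tall, from 30 mm below to 16 mm above this point). The cover: inverted black cup, 102 mm across, 48 mm high, wall 4 mm, about 0.16 kg, standing over the stone, with a steel handle on top. Point on the cover's axis, 140 mm above its lower rim; z up.
- cover_bar (a point): middle, highest point of the cover's steel handle (centre of its 8 mm round bar), 32 mm below cover_tab, 108 mm above the rim. The handle lies in the own y-z plane: the bar slopes down 18 mm to uprights 34 mm to either side in y. Under the bar's middle 56 mm are free above the cover's top; a hook passes through along own x.
- hook_seat (a point): top surface of the hook's dip, 201 mm above the bench, where the handle's bar rests (its centre 4 mm above this point). 8 mm round dark steel bar. Own x points to the fixed post's axis, 85 mm away; the hook's open end lies 23 mm the other way, its top 17 mm above this point, facing the robot's -x within 0.3 rad. Towards the post it rises 8 mm. The post (30 mm square clamp) ends 215 mm up.
- lamp_mid (a point): centre of the loose red hand lamp (160 mm long, about 0.22 kg). z runs along its axis from lens to black tail. Lens end: head 42 mm across, 50 mm long; the rest is a grip barrel 30 mm across, 110 mm long. It starts upright, lens down, its head in the cup, barrel above. The lens face is 80 mm from here along -z, the tail end 80 mm along +z; grip it about 50 mm up from here.
- lamp_lens (a point): centre of the lamp's lens face at its lower end; the beam goes along own -z, away from the barrel.
- cradle_mouth (a point): centre of the mouth of the fixed grey cup that holds the lamp, 60 mm above the bench: inner diameter 48 mm, outer 58 mm, inner floor 49 mm below this point, on a 90 mm square base 8 mm high.
- stone_mid (a point): centre of the stone: a flat round brown pebble 58 mm across, 20 mm high, resting on the white plate, under the dust cover at the start (up to about 1 cm off its centre). z up.
- plate: fixed white sample plate 170 x 170 x 6 mm; origin at the centre of its underside, z up.
- camera_lens: bystander: loose black camera lens standing upright, 58 mm across, 55 mm high; origin at the centre of its underside.
- driver: bystander: loose screwdriver with yellow handle, 170 mm long, lying along its own x.
- filter_case: bystander: loose flat blue filter case 60 x 60 x 16 mm; origin at the centre of its underside.
Not all that is in view belongs to the job. What is shaped like the part that bears cover_tab but white is not meant.

How it is judged (in metres and radians):
On the way, in this order (a step that is already met when the one before it is completed fails the run):
1. the dust cover hangs by its handle on the hook, released (distance between cover_bar and hook_seat below 0.022 m and contact force between cover and hook_post above 0.4 N and contact force between cover and the fingers below 0.1 N and angle between cover_tab's own z axis and vertical below 0.5 rad), for 0.3 s.
2. the lamp is drawn out of its cup, its lens clear above the mouth (height (world z) of lamp_lens above 0.07 m and contact force between lamp and the fingers above 1 N), for 0.1 s.
At the end, for the whole second after the job is handed in: Cover hung on the hook, released, still (handle within 22 mm of the seat). Lamp held still by the gripper alone, lens over 60 mm up, axis 30 to 60 degrees from vertical, lens end low; stone centre 80 to 170 mm before the lens, within 25 mm of the beam axis; stone moved under 15 mm (all of step 1 and linear speed of cover below 0.05 m/s and contact force between lamp and the fingers above 1 N and height (world z) of lamp_lens above 0.06 m and angle between lamp_mid's own z axis and vertical between 0.52 and 1.05 rad and height (world z) of lamp_mid above 0.09 m and x of stone_mid in the frame of lamp_lens between -0.025 and 0.025 m and y of stone_mid in the frame of lamp_lens between -0.025 and 0.025 m and z of stone_mid in the frame of lamp_lens between -0.17 and -0.08 m and linear speed of lamp below 0.03 m/s and angular speed of lamp below 0.3 rad/s and contact force between lamp and cradle below 0.1 N and contact force between lamp and plate below 0.1 N and contact force between lamp and hook_post below 0.1 N and contact force between lamp and cover below 0.1 N and distance of stone_mid from where it was at the start of the episode below 0.015 m); the arm keeps its last pose, push and grip.
It fails at once if the stone is shifted by more than 15 mm (distance of stone_mid from where it was at the start of the episode above 0.015 m).
It fails at once if the lamp touches the stone (contact force between lamp and stone above 0.2 N).
It fails at once if the camera lens is disturbed (moved over 25 mm) (distance of camera_lens from where it was at the start of the episode above 0.025 m).
It fails at once if the screwdriver is disturbed (moved over 25 mm) (distance of driver from where it was at the start of the episode above 0.025 m).
It fails at once if the filter case is disturbed (moved over 25 mm) (distance of filter_case from where it was at the start of the episode above 0.025 m).
It also fails if it takes over 56 s, if anything falls off the work surface, if the arm or the gripper's body presses on something with over 40 N, if the wrist force passes 120 N, or if a joint passes its speed limit or range.

## Working session

There is one attempt and no reset: what is moved stays moved. The work goes in short steps, Python scripts to look and compute and a tool call to move; the robot and the scene stay as the last step left them, time stands still between calls to the robot, and variables do not carry over. Pictures are saved under pics/ and viewed, at most 10 in all, crops included, and the job is handed in when it is done.

Besides the shell and the picture viewer there is one more tool, called after "Request:" by a JSON object that holds its "method" and its "body". carry_out: Moves the arm, as the interface text tells. Its arguments: {"type":"object","properties":{"deltas":{"type":"array"}},"required":["deltas"]}

```bash
mkdir -p pics; cat > h.py <<'E'
import numpy as np, cv2, sys
from plant import ctrl
def snap(n,save=None):
    s=ctrl.snapshot(n)
    if save: cv2.imwrite(f'pics/{save}.png',s['color'][:,:,::-1])
    return s
def ray(s,px):
    K=np.array(s['camera_matrix']);R=np.array(s['R']);t=np.array(s['t'])
    d=np.array([(px[0]-K[0,2])/K[0,0],(px[1]-K[1,2])/K[1,1]]);u=d.copy()
    for _ in range(30): u=d/(1+s['k1']*(u@u))
    v=R.T@np.array([u[0],u[1],1]); return -R.T@t, v/np.linalg.norm(v)
def at_z(s,px,z):
    c,v=ray(s,px); return c+v*(z-c[2])/v[2]
def tri(obs):
    A=np.zeros((3,3));b=np.zeros(3);rs=[ray(s,p) for s,p in obs]
    for c,v in rs:
        P=np.eye(3)-np.outer(v,v);A+=P;b+=P@c
    X=np.linalg.solve(A,b); return X,[float(np.linalg.norm((np.eye(3)-np.outer(v,v))@(X-c))) for c,v in rs]
def proj(s,X):
    K=np.array(s['camera_matrix']);p=np.array(s['R'])@X+np.array(s['t']);u=p[:2]/p[2];u=u*(1+s['k1']*(u@u))
    return np.array([K[0,0]*u[0]+K[0,2],K[1,1]*u[1]+K[1,2]])
E
python3 - <<'E'
from h import *
np.set_printoptions(precision=3,suppress=True)
S={n:snap(n,n+'0') for n in ('scene','side','wrist')}
for n in S: c,v=ray(S[n],(320,240)); print(n,c,v)
for k in ['cover_tab','cover_bar','hook_seat','lamp_mid','lamp_lens','cradle_mouth','stone_mid','plate','camera_lens','driver','filter_case']:
    for n in S:
        print(k,n,[(np.round(d['centre'],1).tolist(),round(d['p'],2)) for d in ctrl.spot_point(S[n],k)[:3]])
E
```

```text
scene [1.4   0.493 0.843] [-0.692 -0.417 -0.59 ]
side [-0.032 -0.782  0.81 ] [ 0.534  0.642 -0.55 ]
wrist [ 0.675 -0.084  0.384] [ 0.004  0.32  -0.947]
cover_tab scene [([315.7, 241.8], 0.7), ([301.0, 186.2], 0.6)]
cover_tab side [([289.6, 311.7], 0.85), ([312.7, 241.5], 0.8)]
cover_tab wrist [([448.9, 242.3], 0.79), ([587.8, 241.5], 0.35)]
cover_bar scene [([316.1, 254.7], 0.71), ([298.9, 201.1], 0.58)]
cover_bar side [([286.9, 320.3], 0.8), ([314.8, 254.5], 0.73)]
cover_bar wrist []
hook_seat scene []
hook_seat side [([205.0, 181.7], 0.9)]
hook_seat wrist []
lamp_mid scene [([219.3, 204.2], 0.87)]
lamp_mid side [([384.3, 360.7], 0.65)]
lamp_mid wrist []
lamp_lens scene []
lamp_lens side [([380.8, 392.1], 0.81)]
lamp_lens wrist [([585.1, 241.1], 0.38)]
cradle_mouth scene [([220.7, 215.8], 0.91)]
cradle_mouth side [([380.5, 368.6], 0.88), ([202.1, 180.3], 0.27)]
cradle_mouth wrist []
stone_mid scene [([175.5, 290.8], 0.68)]
stone_mid side []
stone_mid wrist [([207.1, 203.3], 0.51)]
plate scene [([315.4, 297.0], 0.77)]
plate side [([307.8, 294.2], 0.67), ([229.8, 314.0], 0.55)]
plate wrist []
camera_lens scene [([177.5, 293.7], 0.84)]
camera_lens side [([438.8, 330.0], 0.56)]
camera_lens wrist []
driver scene [([479.8, 238.5], 0.63), ([270.3, 358.4], 0.55), ([316.2, 297.5], 0.28)]
driver side [([367.6, 259.9], 0.65), ([383.3, 358.7], 0.5), ([437.7, 330.2], 0.38)]
driver wrist [([207.7, 205.1], 0.92)]
filter_case scene [([376.6, 256.0], 0.68)]
filter_case side [([230.0, 312.2], 0.77)]
filter_case wrist [([583.7, 241.5], 0.67)]
```

View pics/scene0.png

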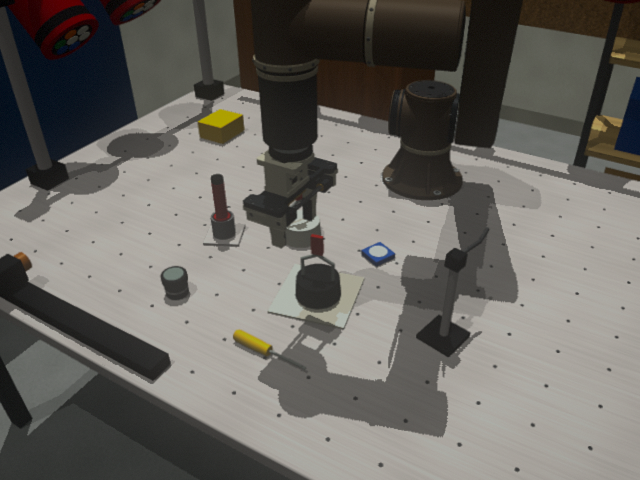

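View pics/side0.png

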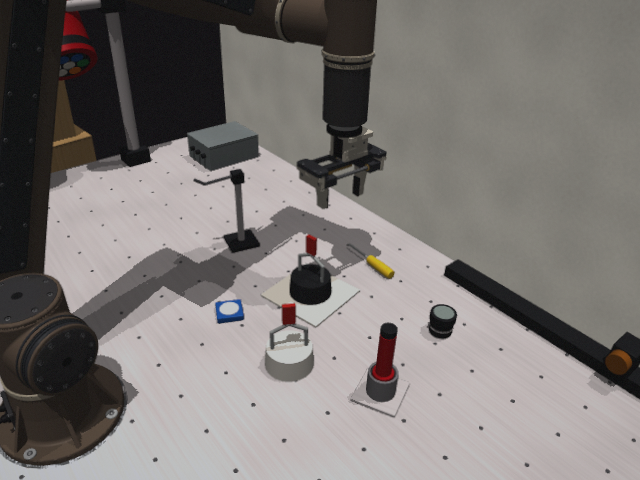

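```bash
python3 - <<'E'
from h import *
np.set_printoptions(precision=4,suppress=True)
S={n:snap(n) for n in ('scene','side')}
def T(a,b): return tri([(S['scene'],a),(S['side'],b)])
for k,a,b in [('tab',(315.7,241.8),(312.7,241.5)),('bar',(316.1,254.7),(314.8,254.5)),('lamp',(219.3,204.2),(384.3,360.7)),('mouth',(220.7,215.8),(380.5,368.6)),('plate',(315.4,297),(307.8,294.2)),('camlens',(177.5,293.7),(438.8,330)),('case',(376.6,256),(230,312.2)),('postbase',(443,336),(241,241))]: print(k,*T(a,b))
h=at_z(S['side'],(205,181.7),.201); print('hook',h, proj(S['scene'],h))
print('mouth z=.06',at_z(S['scene'],(220.7,215.8),.06),at_z(S['side'],(380.5,368.6),.06))
print('driver',at_z(S['scene'],(270.3,350),.015))
out=[]
for n,x,y in [('scene',280,225),('side',275,225),('scene',425,215),('side',180,155)]:
    out.append(cv2.resize(S[n]['color'][y:y+60,x:x+80,::-1],None,fx=5,fy=5,interpolation=cv2.INTER_CUBIC))
cv2.imwrite('pics/crops.png',np.vstack([np.hstack(out[:2]),np.hstack(out[2:])]))
E
```

```text
tab [ 0.595  -0.0033  0.1476] [0.0001553990256002468, 0.0001553990256004902]
bar [ 0.5967 -0.0053  0.1135] [0.003113648057349479, 0.003113648057349613]
lamp [ 0.5106 -0.3277  0.0902] [0.0014771750196243552, 0.0014771750196242294]
mouth [ 0.5145 -0.3212  0.0608] [0.004077094152690395, 0.004077094152690369]
plate [ 0.5906 -0.0032 -0.0046] [0.005763651140745391, 0.00576365114074544]
camlens [ 0.7414 -0.277  -0.0016] [0.0007952712130941845, 0.0007952712130939515]
case [0.4017 0.0498 0.0018] [0.0014274635411465546, 0.0014274635411466053]
postbase [0.5762 0.2845 0.0033] [0.0008087084381714434, 0.0008087084381715014]
hook [0.4963 0.3053 0.201 ] [480.7642 239.9615]
mouth z=.06 [ 0.5162 -0.3252  0.06  ] [ 0.5123 -0.3177  0.06  ]
driver [0.7903 0.0079 0.015 ]
```

View pics/crops.png

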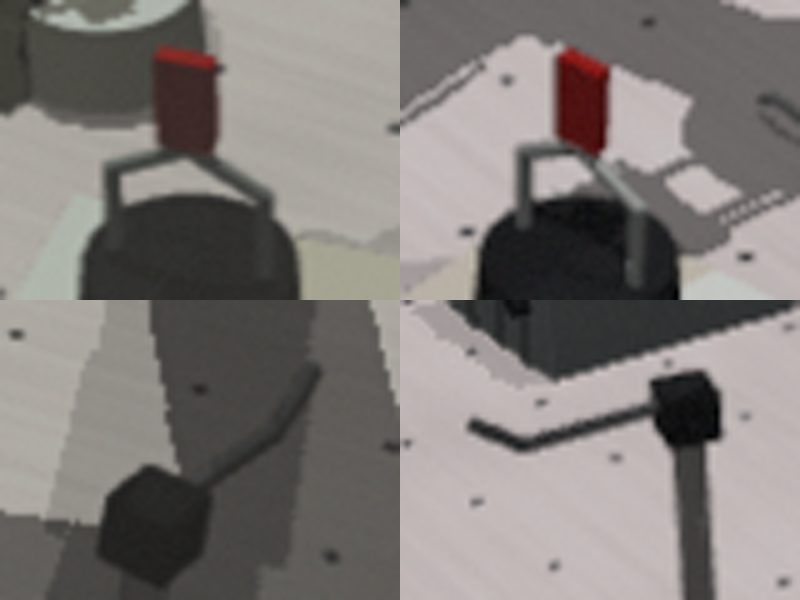

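```bash
python3 - <<'E'
from h import *
np.set_printoptions(precision=4,suppress=True)
S={n:snap(n) for n in ('scene','side')}
def T(a,b): return tri([(S['scene'],a),(S['side'],b)])
sl,sr,dl,dr=(301.4,258),(334,264.6),(299.4,255),(322.6,266.6)
for z in (.096,):
  a=[at_z(S['scene'],p,z) for p in (sl,sr)];b=[at_z(S['side'],p,z) for p in (dl,dr)]
  print(a,b); 
  for q in(a,b): d=q[1]-q[0];print(np.linalg.norm(d),np.degrees(np.arctan2(d[1],d[0])))
print(T(sl,dl),T(sr,dr),T(sl,dr))
for k,p,q in [('tip',(488.2,229),(194,179.4)),('dip',(480.6,241.5),(204.4,182.5)),('clamp',(456,260),(237,177))]: print(k,*T(p,q))
for n in S:
  for k in('cover_tab','hook_seat'):
    for d in ctrl.silhouettes(S[n],k): print(n,k,d['centre'],d['p'],d['mask'].sum())
E
```

```text
[array([ 0.5998, -0.0366,  0.096 ]), array([0.5851, 0.0344, 0.096 ])] [array([0.5838, 0.031 , 0.096 ]), array([ 0.5983, -0.037 ,  0.096 ])]
0.07253928675493827 101.6222725036037
0.06953967859977862 -77.98356276937342
(array([ 0.5869, -0.0116,  0.1088]), [0.029207604955482053, 0.029207604955481945]) (array([0.5972, 0.0074, 0.0824]), [0.030766879053511727, 0.03076687905351175]) (array([ 0.5989, -0.0368,  0.0955]), [0.0003393927070044191, 0.0003393927070043316])
tip [0.4703 0.3104 0.2128] [0.0005489967335261855, 0.0005489967335261163]
dip [0.4957 0.3061 0.198 ] [0.0009913446758378433, 0.0009913446758377264]
clamp [0.576  0.2843 0.1986] [0.00014902317368881, 0.00014902317368892425]
scene cover_tab [318.8, 282.3] 0.8 2252
scene cover_tab [302.1, 229.9] 0.8 938
scene hook_seat [451.0, 323.7] 0.58 2315
side cover_tab [286.6, 352.9] 0.97 2620
side cover_tab [309.4, 278.6] 0.59 1787
side hook_seat [236.8, 228.8] 0.82 1147
```

```bash
cat >> h.py <<'E'
from scipy.spatial.transform import Rotation as Ro
def plan(wps,start=None):
    "wps: list of (x,y,z,yaw of tool y deg mod 180); prints shift/0.2 and turn/2pi from previous waypoint"
    o=ctrl.get_obs(); p=np.array(o['tool_pos']) ; R=Ro.from_euler('xyz',o['orientation'],degrees=True).as_matrix()
    if start: p=np.array(start)
    for x,y,z,yw in wps:
        cur=np.degrees(np.arctan2(R[1,1],R[0,1])); d=(yw-cur+90)%180-90
        s=R.T@(np.array([x,y,z])-p)
        print((x,y,z,yw),'delta',np.round(s/.2,4),'turn',round(-d/360,4),'deg',round(-d,1),'rows>=',int(np.ceil(max(np.linalg.norm(s)/.05,abs(d)/8.59))))
        p=np.array([x,y,z]); R=Ro.from_euler('z',d,degrees=True).as_matrix()@R
E
python3 - <<'E'
from h import *
o=ctrl.get_obs(); print({k:np.round(v,3) for k,v in o.items()})
plan([(.593,-.003,.2,11.8),(.593,-.003,.136,11.8),(.593,-.003,.26,11.8)])
E
```

```text
{'clock': np.float64(2.2), 'joint_pos': array([ 16.507,  20.547,   0.681,   0.   , -70.133, -16.507]), 'qvel': array([ 0.018,  0.036, -0.051, -0.029, -0.067, -0.004]), 'tau': array([ 0.0000e+00, -5.8237e+01,  2.9329e+01,  7.0030e+00,  1.2000e-02,
       -0.0000e+00]), 'tool_pos': array([ 0.675, -0.   ,  0.227]), 'orientation': array([-180.,   -0.,  -90.]), 'force': array([ 0.268,  0.295, -0.006]), 'moment': array([0.025, 0.008, 0.015]), 'gripper_force': np.float64(0.0), 'opening': np.float64(0.088)}
(0.593, -0.003, 0.2, 11.8) delta [0.0149 0.4099 0.1327] turn -0.0328 deg -11.8 rows>= 2
(0.593, -0.003, 0.136, 11.8) delta [-0.    0.    0.32] turn -0.0 deg -0.0 rows>= 2
(0.593, -0.003, 0.26, 11.8) delta [ 0.   -0.   -0.62] turn -0.0 deg -0.0 rows>= 3
```

Request:
{"method": "carry_out", "body": {"deltas": [[[0.015,0.41,0.133,-0.0328,1],[0.015,0.41,0.133,-0.0328,1],[0.015,0.41,0.133,-0.0328,1],[0.015,0.41,0.133,-0.0328,1],[0.015,0.41,0.133,-0.0328,1]]]}}

```text
clock: 2.7
tool_pos: [0.5941, -0.0028, 0.2007]
orientation: [-179.9, -0.0, -78.2]
force: [0.3, -0.4, 0.7]
opening: 0.0877
gripper_force: 0.0
```

```bash
python3 - <<'E'
from h import *
np.set_printoptions(precision=4,suppress=True)
w=snap('wrist','w1')
print(ctrl.get_obs()['tool_pos'],ctrl.get_obs()['orientation'])
for k,z in (('cover_tab',.146),('cover_bar',.114)):
  for d in ctrl.spot_point(w,k): print(k,d['centre'],d['p'],at_z(w,d['centre'],z))
plan([(.593,-.003,.136,11.8)])
E
```

```text
[ 0.5942 -0.0028  0.2005] [-179.9295   -0.0042  -78.2151]
cover_tab [327.8, 263.9] 0.71 [ 0.5901 -0.0011  0.146 ]
cover_bar [325.9, 246.4] 0.88 [ 0.5909 -0.0006  0.114 ]
(0.593, -0.003, 0.136, 11.8) delta [-0.0004  0.0047  0.3202] turn -0.0 deg -0.0 rows>= 2
```

View pics/w1.png

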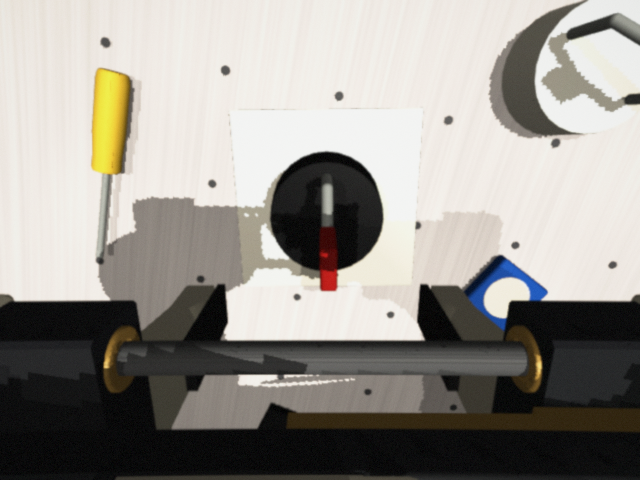

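Request:
{"method": "carry_out", "body": {"deltas": [[[-0.008,0.0135,0.32,0,1],[-0.008,0.0135,0.32,0,1],[-0.008,0.0135,0.32,0,1],[-0.008,0.0135,0.32,0,1],[-0.008,0.0135,0.32,0,-1]]]}}

```text
clock: 3.35
tool_pos: [0.5913, -0.0018, 0.1374]
orientation: [-179.9, -0.0, -78.2]
force: [0.4, 0.3, -0.3]
opening: 0.0836
gripper_force: 0.0
```

Request:
{"method": "carry_out", "body": {"deltas": [[[0,0,0,0,-1],[0,0,0,0,-1],[0,0,0,0,-1],[0,0,0,0,-1],[0,0,0,0,-1]]]}}

```text
clock: 3.85
tool_pos: [0.59, -0.002, 0.1361]
orientation: [-180.0, 0.0, -78.2]
force: [1.0, -0.0, 0.7]
opening: 0.0452
gripper_force: 0.0
```

Request:
{"method": "carry_out", "body": {"deltas": [[[0,0,0,0,-1],[0,0,0,0,-1],[0,0,0,0,-1],[0,0,0,0,-1],[0,0,0,0,-1]]]}}

```text
clock: 4.35
tool_pos: [0.59, -0.002, 0.1358]
orientation: [180.0, 0.0, -78.2]
force: [-0.3, 0.1, -0.9]
opening: 0.01
gripper_force: 30.0
```

Request:
{"method": "carry_out", "body": {"deltas": [[[0,0,-0.2,0,-1],[0,0,-0.4,0,-1],[0,0,-0.61,0,-1],[0,0,-0.61,0,-1],[0,0,-0.61,0,-1]]]}}

```text
clock: 4.85
tool_pos: [0.5901, -0.0018, 0.2586]
orientation: [-179.9, 0.0, -78.2]
force: [-0.8, 0.6, -3.4]
opening: 0.0095
gripper_force: 30.0
```

```bash
python3 - <<'E'
from h import *
o=ctrl.get_obs();print(o['tool_pos'],o['force'],o['opening'])
plan([(.50,.12,.258,-1),(.425,.21,.258,-15),(.418,.327,.258,-15),(.495,.306,.258,-15),(.495,.306,.228,-15)],start=(.590,-.002,.258))
E
```

```text
[ 0.59009689 -0.00176873  0.25864765] [-0.82788088  0.64748735 -3.37200599] 0.009540479956234305
(0.5, 0.12, 0.258, -1) delta [-0.6891  0.3158 -0.    ] turn 0.0355 deg 12.8 rows>= 4
(0.425, 0.21, 0.258, -15) delta [-4.434e-01  3.828e-01 -3.000e-04] turn 0.0389 deg 14.0 rows>= 3
(0.418, 0.327, 0.258, -15) delta [-5.560e-01  1.852e-01  1.000e-04] turn 0.0 deg 0.0 rows>= 3
(0.495, 0.306, 0.258, -15) delta [ 0.0018 -0.3991  0.0007] turn -0.0 deg -0.0 rows>= 2
(0.495, 0.306, 0.228, -15) delta [1.0e-04 3.0e-04 1.5e-01] turn -0.0 deg -0.0 rows>= 1
```

Request:
{"method": "carry_out", "body": {"deltas": [[[-0.17,0.08,0,0.009,-1],[-0.34,0.16,0,0.018,-1],[-0.52,0.24,0,0.027,-1],[-0.689,0.316,0,0.0355,-1],[-0.689,0.316,0,0.0355,-1]]]}}

```text
clock: 5.35
tool_pos: [0.4971, 0.1221, 0.2564]
orientation: [179.9, -0.0, -90.9]
force: [0.6, 0.3, -1.6]
opening: 0.0102
gripper_force: 30.0
```

Request:
{"method": "carry_out", "body": {"deltas": [[[-0.11,0.096,0,0.01,-1],[-0.22,0.19,0,0.02,-1],[-0.33,0.29,0,0.03,-1],[-0.443,0.383,0,0.0389,-1],[-0.443,0.383,0,0.0389,-1]]]}}

```text
clock: 5.85
tool_pos: [0.423, 0.211, 0.2566]
orientation: [179.9, -0.1, -104.9]
force: [0.7, -0.5, -1.1]
opening: 0.0099
gripper_force: 30.0
```

Request:
{"method": "carry_out", "body": {"deltas": [[[-0.14,0.046,0,0,-1],[-0.28,0.093,0,0,-1],[-0.42,0.14,0,0,-1],[-0.556,0.185,0,0,-1],[-0.556,0.185,0,0,-1]]]}}

```text
clock: 6.35
tool_pos: [0.4179, 0.3287, 0.256]
orientation: [179.9, -0.1, -104.8]
force: [-0.1, -0.8, -1.1]
opening: 0.0101
gripper_force: 30.0
```

```bash
python3 - <<'E'
from h import *
np.set_printoptions(precision=4,suppress=True)
S={n:snap(n) for n in ('scene','side','wrist')}
o=ctrl.get_obs();print(o['tool_pos'],o['orientation'],o['force'],o['opening'])
for k in ('cover_tab','cover_bar','hook_seat'):
  for n in S: print(k,n,[(np.round(d['centre'],1).tolist(),round(d['p'],2)) for d in ctrl.spot_point(S[n],k)[:3]])
plan([(.495,.306,.258,-15),(.495,.306,.228,-15)])
out=[cv2.resize(S[n]['color'][y:y+150,x:x+200,::-1],None,fx=2,fy=2,interpolation=cv2.INTER_CUBIC) for n,x,y in [('scene',400,150),('side',100,100)]]
out2=cv2.resize(S['wrist']['color'][:,:,::-1],(400,300))
cv2.imwrite('pics/c2.png',np.vstack([np.hstack(out),np.hstack([out2,out2*0])]))
E
```

```text
[0.4178 0.3259 0.2567] [ 179.9475   -0.1417 -104.9599] [ 0.4884  0.2208 -1.2691] 0.009993483703297536
cover_tab scene [([511.1, 195.2], 0.88), ([299.6, 188.7], 0.75), ([504.7, 209.7], 0.19)]
cover_tab side [([167.7, 161.5], 0.97), ([285.6, 315.9], 0.85), ([172.3, 174.9], 0.7)]
cover_tab wrist [([321.6, 316.2], 0.72)]
cover_bar scene [([507.4, 209.1], 0.92)]
cover_bar side [([286.9, 320.1], 0.73), ([171.9, 176.2], 0.66)]
cover_bar wrist [([318.9, 282.7], 0.61)]
hook_seat scene [([484.0, 238.3], 0.74), ([508.1, 197.0], 0.47)]
hook_seat side [([202.7, 178.7], 0.57)]
hook_seat wrist [([191.5, 253.0], 0.58)]
(0.495, 0.306, 0.258, -15) delta [-0.0002 -0.3989  0.0007] turn 0.0 deg 0.0 rows>= 2
(0.495, 0.306, 0.228, -15) delta [0.0001 0.     0.15  ] turn 0.0 deg 0.0 rows>= 1
```

View pics/c2.png

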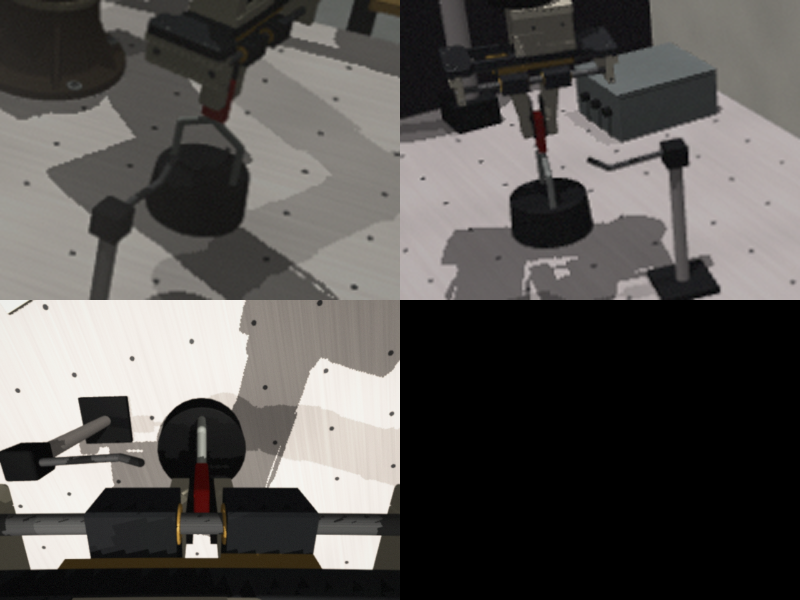

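```bash
python3 - <<'E'
from h import *
np.set_printoptions(precision=4,suppress=True)
S={n:snap(n) for n in ('scene','side','wrist')}
print('bar',tri([(S['scene'],(507.4,209.1)),(S['side'],(171.9,176.2))]))
print('tab',tri([(S['scene'],(511.1,195.2)),(S['side'],(167.7,161.5))]))
print('seat3',tri([(S['scene'],(482,240)),(S['side'],(204,182)),(S['wrist'],(193,252))]))
w=S['wrist'];print('wrist tip',at_z(w,(227,259),.214),'dip',at_z(w,(193,252),.201),'clamp',at_z(w,(35*1.6-0,162*1.6),.2), 'bar',at_z(w,(318.9,282.7),.235))
print(ctrl.get_obs()['tool_pos'])
E
```

```text
bar (array([0.4191, 0.3275, 0.2325]), [0.0027179608061434495, 0.002717960806143433])
tab (array([0.4178, 0.331 , 0.2677]), [0.0010471775195362634, 0.0010471775195361225])
seat3 (array([0.4928, 0.3053, 0.1996]), [0.001676334532620547, 0.0015437430861510752, 0.002255119369171011])
wrist tip [0.4684 0.3082 0.214 ] dip [0.4911 0.3028 0.201 ] clamp [0.5713 0.2863 0.2   ] bar [0.4194 0.3263 0.235 ]
[0.4179 0.3268 0.2581]
```

Request:
{"method": "carry_out", "body": {"deltas": [[[0.003,-0.1,0,0,-1],[0.006,-0.2,0,0,-1],[0.01,-0.3,0,0,-1],[0.01,-0.39,0,0,-1],[0.01,-0.39,0,0,-1]]]}}

```text
clock: 7.6
tool_pos: [0.4941, 0.3042, 0.2574]
orientation: [-180.0, -0.0, -105.1]
force: [-0.9, 0.1, -0.7]
opening: 0.0097
gripper_force: 30.0
```

Request:
{"method": "carry_out", "body": {"deltas": [[[0,0,0.04,0,-1],[0,0,0.08,0,-1],[0,0,0.12,0,-1],[0,0,0.135,0,-1],[0,0,0.135,0,-1]]]}}

```text
clock: 8.1
tool_pos: [0.4922, 0.3046, 0.2304]
orientation: [180.0, -0.1, -104.9]
force: [-0.1, -0.1, -1.0]
opening: 0.0098
gripper_force: 30.0
```

Request:
{"method": "carry_out", "body": {"deltas": [[[0,0,0.01,0,-1],[0,0,0.015,0,-1],[0,0,0.015,0,-1],[0,0,0.015,0,-1]]]}}

```text
clock: 8.5
tool_pos: [0.4932, 0.3048, 0.2288]
orientation: [-179.9, 0.1, -105.0]
force: [0.7, -1.0, 4.7]
opening: 0.0096
gripper_force: 30.0
```

```bash
python3 - <<'E'
from h import *
np.set_printoptions(precision=4,suppress=True)
S={n:snap(n) for n in ('scene','side')}
o=ctrl.get_obs();print(o['tool_pos'],o['force'],o['moment'])
for n in S: print(n,[(np.round(d['centre'],1).tolist(),round(d['p'],2)) for d in ctrl.spot_point(S[n],'cover_bar')[:3]])
out=[cv2.resize(S[n]['color'][y:y+150,x:x+100,::-1],None,fx=4,fy=4,interpolation=cv2.INTER_CUBIC) for n,x,y in [('scene',430,160),('side',150,110)]]
cv2.imwrite('pics/c3.png',np.hstack(out))
E
```

```text
[0.4932 0.3048 0.2287] [ 0.2456 -1.4296  5.2073] [-0.6209 -0.2151  0.0508]
scene [([299.5, 202.3], 0.84), ([484.3, 235.0], 0.65), ([178.2, 290.7], 0.62)]
side [([288.1, 321.7], 0.74), ([205.9, 179.5], 0.64), ([307.7, 285.6], 0.49)]
```

View pics/c3.png

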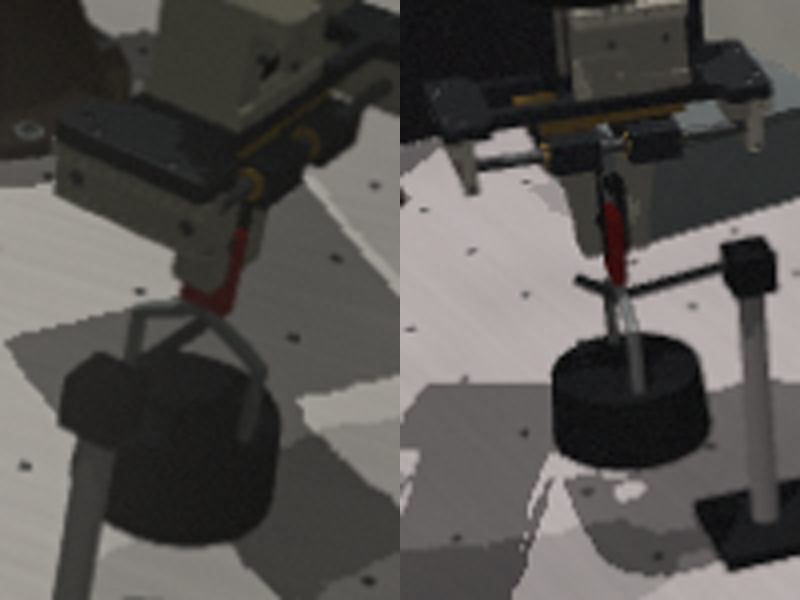

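Request:
{"method": "carry_out", "body": {"deltas": [[[0,0,0,0,0],[0,0,0,0,0],[0,0,0,0,0],[0,0,0,0,0],[0,0,0,0,0]]]}}

```text
clock: 9.2
tool_pos: [0.4926, 0.3048, 0.2277]
orientation: [180.0, -0.0, -105.0]
force: [0.8, -0.0, -0.4]
opening: 0.0419
gripper_force: 0.0
```

Request:
{"method": "carry_out", "body": {"deltas": [[[0,0,-0.1,0,0],[0,0,-0.2,0,0],[0,0,-0.3,0,0],[0,0,-0.45,0,0],[0,0,-0.45,0,0]]]}}

```text
clock: 9.7
tool_pos: [0.4942, 0.3056, 0.3223]
orientation: [-179.8, 0.3, -105.0]
force: [-0.5, 0.4, 0.1]
opening: 0.0434
gripper_force: 0.0
```

```bash
python3 - <<'E'
from h import *
np.set_printoptions(precision=4,suppress=True)
S={n:snap(n) for n in ('scene','side')}
o=ctrl.get_obs();print(o['tool_pos'],o['force'],o['opening'])
for n in S:
  for k in ('cover_bar','stone_mid','lamp_mid','cradle_mouth'): print(n,k,[(np.round(d['centre'],1).tolist(),round(d['p'],2)) for d in ctrl.spot_point(S[n],k)[:3]])
a=cv2.resize(S['side']['color'][100:340,150:470,::-1],None,fx=2.5,fy=2.5,interpolation=cv2.INTER_CUBIC)
cv2.imwrite('pics/c4.png',a)
E
```

```text
[0.4928 0.305  0.3185] [-1.3543  0.2873 -0.9438] 0.044050548204878893
scene cover_bar [([300.7, 201.1], 0.92), ([479.3, 237.9], 0.84)]
scene stone_mid [([318.6, 290.1], 0.81)]
scene lamp_mid [([221.8, 201.7], 0.89)]
scene cradle_mouth [([221.9, 214.9], 0.77)]
side cover_bar [([206.2, 180.2], 0.71), ([287.7, 319.7], 0.65)]
side stone_mid [([306.9, 285.0], 0.63)]
side lamp_mid [([385.9, 359.3], 0.93)]
side cradle_mouth [([384.7, 368.8], 0.77)]
```

View pics/c4.png

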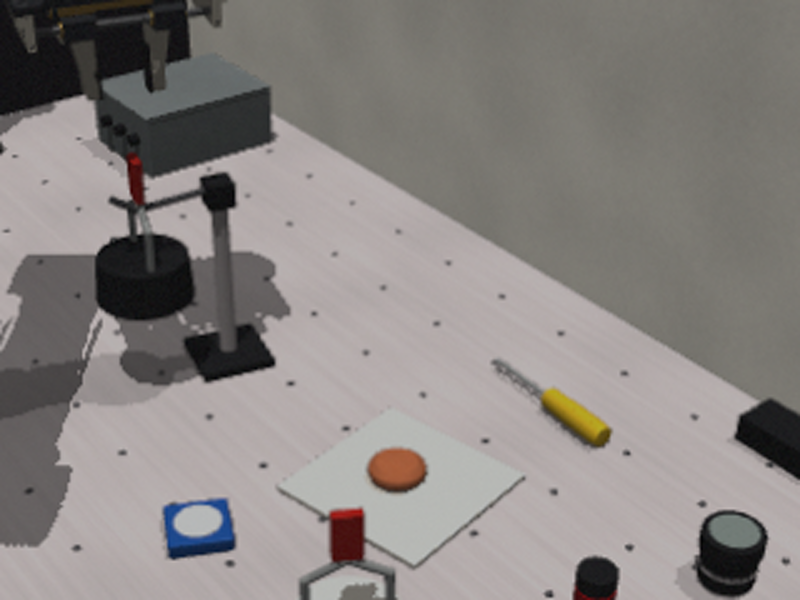

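```bash
python3 - <<'E'
from h import *
np.set_printoptions(precision=4,suppress=True)
S={n:snap(n) for n in ('scene','side')}
def T(a,b): return tri([(S['scene'],a),(S['side'],b)])
print('stone',T((318.6,290.1),(306.9,285)))
print('stone z',at_z(S['scene'],(318.6,290.1),.016),at_z(S['side'],(306.9,285),.016))
for n in S:
  d=ctrl.silhouettes(S[n],'stone_mid')
  for e in d[:2]: print(n,'sil',e['p'],e['mask'].sum(),at_z(S[n],e['centre'],.018))
print('decoy',T((301,187),(288.5,314)))
print('lamp',T((220.5,203),(385,360)),'bar',T((479.3,237.9),(206.2,180.2)))
for n,a in (('scene',(220.5,203)),('side',(385,360))): print(at_z(S[n],a,.091))
for n in S:
  for e in ctrl.silhouettes(S[n],'lamp_mid')[:1]:
    ys,xs=np.nonzero(e['mask']); y0=ys.min(); print(n,'tail top row',y0,xs[ys<y0+4].mean(), at_z(S[n],(xs[ys<y0+4].mean(),y0+4),.171))
plan([(.56,.12,.318,0),(.56,-.07,.318,0),(.53,-.24,.318,0)])
E
```

```text
stone (array([0.5914, 0.0042, 0.0189]), [0.004246696987671542, 0.004246696987671411])
stone z [ 0.5922 -0.0001  0.016 ] [0.5917 0.0111 0.016 ]
scene sil 0.73 421 [0.5974 0.0081 0.018 ]
side sil 0.84 302 [ 0.5791 -0.0097  0.018 ]
decoy (array([ 0.4131, -0.1563,  0.1371]), [0.0028743267045335265, 0.002874326704533528])
lamp (array([ 0.5094, -0.3273,  0.0929]), [0.0006881221617521763, 0.0006881221617521155]) bar (array([0.4984, 0.3022, 0.2059]), [0.00013119415014632772, 0.00013119415014638662])
[ 0.5067 -0.3288  0.091 ]
[ 0.5113 -0.3267  0.091 ]
scene tail top row 174 216.62790697674419 [ 0.52   -0.3182  0.171 ]
side tail top row 322 388.5 [ 0.5134 -0.3225  0.171 ]
(0.56, 0.12, 0.318, 0) delta [ 0.8053 -0.5637 -0.0002] turn -0.0416 deg -15.0 rows>= 4
(0.56, -0.07, 0.318, 0) delta [ 0.95  0.   -0.  ] turn -0.0 deg -0.0 rows>= 4
(0.53, -0.24, 0.318, 0) delta [ 0.85  0.15 -0.  ] turn -0.0 deg -0.0 rows>= 4
```

Request:
{"method": "carry_out", "body": {"deltas": [[[0.805,-0.564,0,-0.0416,1],[0.805,-0.564,0,-0.0416,1],[0.805,-0.564,0,-0.0416,1],[0.805,-0.564,0,-0.0416,1],[0.805,-0.564,0,-0.0416,1]]]}}

```text
clock: 11.0
tool_pos: [0.5611, 0.1154, 0.3181]
orientation: [-180.0, -0.0, -90.3]
force: [-0.0, -0.2, -0.4]
opening: 0.0783
gripper_force: 0.0
```

Request:
{"method": "carry_out", "body": {"deltas": [[[0.95,0,0,0,1],[0.95,0,0,0,1],[0.95,0,0,0,1],[0.95,0,0,0,1],[0.95,0,0,0,1]]]}}

```text
clock: 11.5
tool_pos: [0.5596, -0.0735, 0.3181]
orientation: [180.0, -0.0, -90.2]
force: [0.8, 0.4, 0.4]
opening: 0.0877
gripper_force: 0.0
```

```bash
cat > st.py <<'E'
from h import *
np.set_printoptions(precision=4,suppress=True)
def stone(s,hint):
    hsv=cv2.cvtColor(s['color'],cv2.COLOR_RGB2HSV); m=cv2.inRange(hsv,(3,90,40),(20,255,255))
    n,l,st,c=cv2.connectedComponentsWithStats(m)
    u=proj(s,np.array(hint)); k=[i for i in range(1,n) if st[i,4]>60]
    i=min(k,key=lambda i:np.linalg.norm(c[i]-u)); return c[i],st[i]
E
python3 - <<'E'
from st import *
S={n:snap(n) for n in ('scene','side','wrist')}; o=ctrl.get_obs(); print(o['tool_pos'],o['orientation'])
for n in S:
  c,st=stone(S[n],(.592,.003,.016)); print(n,c,st,at_z(S[n],c,.017))
E
```

```text
[ 0.5601 -0.0697  0.3179] [-179.9947    0.0156  -90.0409]
scene [319.8061 290.7182] [308 283  25  17 330] [0.5937 0.0039 0.017 ]
side [308.3874 287.404 ] [297 280  23  16 302] [0.5881 0.0007 0.017 ]
wrist [298.2687 240.8673] [ 277  220   44   43 1470] [0.5901 0.0013 0.017 ]
```

Request:
{"method": "carry_out", "body": {"deltas": [[[0.85,0.15,0,0,1],[0.85,0.15,0,0,1],[0.85,0.15,0,0,1],[0.85,0.15,0,0,1],[0.85,0.15,0,0,1]]]}}

```text
clock: 12.15
tool_pos: [0.5299, -0.2411, 0.3177]
orientation: [180.0, -0.0, -90.1]
force: [0.3, 1.0, 1.0]
opening: 0.0878
gripper_force: 0.0
```

```bash
python3 - <<'E'
from st import *
S={n:snap(n) for n in ('scene','side','wrist')}; o=ctrl.get_obs(); print(o['tool_pos'],o['orientation'])
for n in S:
  try: c,st=stone(S[n],(.592,.003,.016)); print(n,c,st,at_z(S[n],c,.017))
  except Exception as e: print(n,e)
w=S['wrist']; cv2.imwrite('pics/w2.png',w['color'][:,:,::-1])
for k,z in (('lamp_mid',.091),('cradle_mouth',.06)):
  for d in ctrl.spot_point(w,k): print(k,d['centre'],d['p'],at_z(w,d['centre'],z))
plan([(.53,-.24,.318,0)])
E
```

```text
[ 0.5306 -0.2387  0.3179] [-179.9986    0.0121  -89.9325]
scene [319.9637 290.7682] [308 282  25  19 358] [0.5936 0.0043 0.017 ]
side [308.1714 287.1492] [297 279  23  17 315] [0.5882 0.0018 0.017 ]
wrist [279.3    338.7571] [269 337  22   4  70] [ 0.589 -0.025  0.017]
lamp_mid [340.9, 109.5] 0.84 [ 0.5123 -0.3245  0.091 ]
(0.53, -0.24, 0.318, 0) delta [ 0.0075  0.0028 -0.    ] turn 0.0003 deg 0.1 rows>= 1
```

View pics/w2.png

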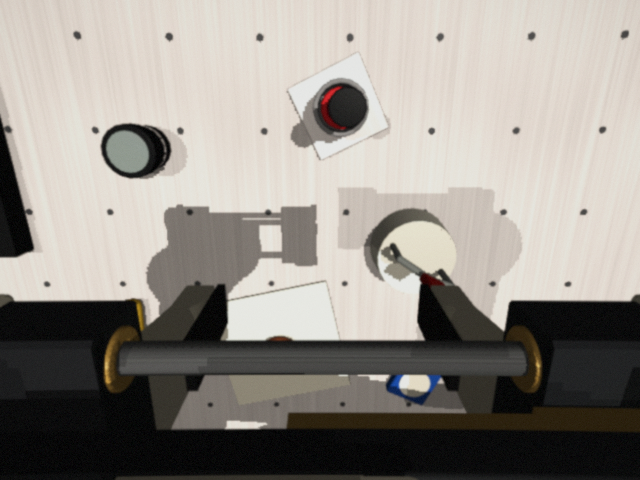

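```bash
python3 - <<'E'
from st import *
w=snap('wrist')
print(at_z(w,(347,107),.171),at_z(w,(340,107),.06))
plan([(.5125,-.323,.26,0),(.5125,-.323,.119,0)],start=(.53,-.24,.318))
E
```

```text
[ 0.5119 -0.3255  0.171 ] [ 0.5123 -0.3264  0.06  ]
(0.5125, -0.323, 0.26, 0) delta [0.4148 0.0884 0.2899] turn 0.0003 deg 0.1 rows>= 3
(0.5125, -0.323, 0.119, 0) delta [0.     0.0002 0.705 ] turn -0.0 deg -0.0 rows>= 3
```

Request:
{"method": "carry_out", "body": {"deltas": [[[0.423,0.09,0.29,0,1],[0.423,0.09,0.29,0,1],[0.423,0.09,0.29,0,1],[0.423,0.09,0.29,0,1],[0.423,0.09,0.29,0,1]]]}}

```text
clock: 12.95
tool_pos: [0.5128, -0.3239, 0.2609]
orientation: [-179.9, -0.0, -90.0]
force: [0.2, -0.3, 0.9]
opening: 0.0879
gripper_force: 0.0
```

Request:
{"method": "carry_out", "body": {"deltas": [[[0,0,0.2,0,1],[0,0,0.4,0,1],[0,0,0.6,0,1],[0,0,0.705,0,1],[0,0,0.705,0,1]]]}}

```text
clock: 13.45
tool_pos: [0.5113, -0.3227, 0.1169]
orientation: [179.8, 0.1, -89.9]
force: [-0.5, 0.5, 1.2]
opening: 0.0875
gripper_force: 0.0
```

Request:
{"method": "carry_out", "body": {"deltas": [[[0,0,0,0,-1],[0,0,0,0,-1],[0,0,0,0,-1],[0,0,0,0,-1],[0,0,0,0,-1]]]}}

```text
clock: 13.95
tool_pos: [0.5123, -0.3247, 0.1197]
orientation: [-179.9, -0.0, -90.0]
force: [-0.7, 0.4, 0.3]
opening: 0.0534
gripper_force: 0.0
```

Request:
{"method": "carry_out", "body": {"deltas": [[[0,0,0,0,-1],[0,0,0,0,-1],[0,0,0,0,-1],[0,0,0,0,-1],[0,0,0,0,-1]]]}}

```text
clock: 14.45
tool_pos: [0.5119, -0.3246, 0.1189]
orientation: [180.0, 0.0, -90.0]
force: [-0.4, -0.1, 0.6]
opening: 0.0298
gripper_force: 30.0
```

Request:
{"method": "carry_out", "body": {"deltas": [[[0,0,-0.12,0,-1],[0,0,-0.24,0,-1],[0,0,-0.36,0,-1],[0,0,-0.45,0,-1],[0,0,-0.45,0,-1]]]}}

```text
clock: 14.95
tool_pos: [0.5133, -0.325, 0.2114]
orientation: [-179.8, -0.1, -90.0]
force: [0.3, -0.2, -2.2]
opening: 0.0294
gripper_force: 30.0
```

Request:
{"method": "carry_out", "body": {"deltas": [[[-0.1,0,0,0,-1],[-0.2,0,0,0,-1],[-0.31,0,0,0,-1],[-0.31,0,0,0,-1],[-0.31,0,0,0,-1]]]}}

```text
clock: 15.45
tool_pos: [0.5117, -0.262, 0.2079]
orientation: [179.9, 0.0, -89.9]
force: [-0.6, -0.4, -3.1]
opening: 0.0296
gripper_force: 30.0
```

```bash
cat > lp.py <<'E'
from st import *
def lamp():
    S={n:snap(n) for n in ('scene','side')}; r={}
    for k in ('lamp_mid','lamp_lens'):
        for n in S:
            d=ctrl.spot_point(S[n],k); r[k,n]=d
            print(k,n,[(np.round(e['centre'],1).tolist(),round(e['p'],2)) for e in d[:2]])
        if r[k,'scene'] and r[k,'side']: print(k,tri([(S[n],r[k,n][0]['centre']) for n in S]))
    o=ctrl.get_obs(); print(o['tool_pos'],o['force'],o['opening'],o['gripper_force'],o['clock'])
    return S
def axis(S):
    "barrel red-pixel principal direction in each view -> lamp axis"
    N=[]
    for n in S:
        s=S[n]; m=ctrl.silhouettes(s,'lamp_mid')
        if not m: print(n,'no mask'); continue
        ys,xs=np.nonzero(m[0]['mask']); P=np.c_[xs,ys].astype(float); c=P.mean(0)
        d=np.linalg.svd(P-c,full_matrices=False)[2][0]
        _,a=ray(s,c-d*15);_,b=ray(s,c+d*15); q=np.cross(a,b); N.append(q/np.linalg.norm(q)); print(n,'c',c,'d',d,m[0]['p'],len(P))
    if len(N)==2:
        u=np.cross(*N);u/=np.linalg.norm(u);u*=np.sign(u[2]); print('axis',u,'tilt',np.degrees(np.arccos(u[2])))
E
python3 -c "
from lp import *
S=lamp();axis(S)"
```

```text
lamp_mid scene [([238.6, 179.3], 0.59)]
lamp_mid side [([368.6, 306.0], 0.75), ([362.0, 336.3], 0.44)]
lamp_mid (array([ 0.5131, -0.264 ,  0.1785]), [0.004663067495740324, 0.0046630674957404035])
lamp_lens scene [([238.6, 206.5], 0.61)]
lamp_lens side [([359.9, 336.5], 0.58)]
lamp_lens (array([ 0.5096, -0.2647,  0.1034]), [0.004094257837019404, 0.004094257837019368])
[ 0.5119 -0.263   0.2086] [ 0.2195  0.1171 -3.4143] 0.029498217462710155 29.99814547598362 15.75
scene c [239.0173 187.7469] d [0.0393 0.9992] 0.96 810
side c [364.6871 315.1853] d [-0.1706  0.9853] 0.82 1112
axis [0.7236 0.5971 0.3462] tilt 69.7448396481597
```

Request:
{"method": "carry_out", "body": {"deltas": [[[0,0,0.11,0,-1],[0,0,0.22,0,-1],[0,0,0.325,0,-1],[0,0,0.325,0,-1],[0,0,0.325,0,-1]]]}}

```text
clock: 16.35
tool_pos: [0.5122, -0.2629, 0.1443]
orientation: [180.0, -0.0, -90.0]
force: [-0.3, -0.5, -2.0]
opening: 0.0297
gripper_force: 30.0
```

Request:
{"method": "carry_out", "body": {"deltas": [[[0.06,0,0,0,-1],[0.128,0,-0.009,0,-1],[0.197,0,-0.0095,0,-1],[0.265,0,-0.001,0,-1],[0.3315,0,0.0165,0,-1]]]}}

```text
clock: 16.85
tool_pos: [0.5127, -0.3304, 0.1419]
orientation: [-179.9, -0.0, -90.0]
force: [0.3, 3.8, 1.5]
opening: 0.0296
gripper_force: 30.0
```

```bash
python3 -c "
from lp import *
S=lamp()"
```

```text
lamp_mid scene [([227.6, 196.8], 0.61)]
lamp_mid side [([375.7, 342.7], 0.78)]
lamp_mid (array([ 0.5081, -0.302 ,  0.1177]), [9.808468133099368e-05, 9.808468133120229e-05])
lamp_lens scene [([238.5, 222.9], 0.87)]
lamp_lens side [([362.4, 358.9], 0.67)]
lamp_lens (array([ 0.509 , -0.2744,  0.052 ]), [0.0018640982566708215, 0.0018640982566707222])
[ 0.5117 -0.3291  0.1405] [-0.325  -0.0013 -2.8003] 0.029703268173522188 29.999753683805466 17.15
```

Request:
{"method": "carry_out", "body": {"deltas": [[[0.0635,0,0.026,0,-1],[0.1235,0,0.06,0,-1],[0.146,0,0.076,0,-1],[0.146,0,0.076,0,-1],[0.146,0,0.076,0,-1]]]}}

```text
clock: 17.65
tool_pos: [0.5118, -0.358, 0.125]
orientation: [180.0, 0.0, -90.0]
force: [0.2, 1.0, -0.8]
opening: 0.0299
gripper_force: 30.0
```

```bash
python3 -c "
from lp import *
S=lamp()"
```

```text
lamp_mid scene [([222.6, 200.0], 0.61)]
lamp_mid side [([386.9, 348.1], 0.59)]
lamp_mid (array([ 0.5183, -0.316 ,  0.1095]), [0.004240920124736387, 0.004240920124736464])
lamp_lens scene [([240.8, 222.7], 0.86)]
lamp_lens side [([361.0, 356.9], 0.58)]
lamp_lens (array([ 0.5084, -0.2691,  0.0538]), [0.0006786347179846027, 0.0006786347179846691])
[ 0.5119 -0.3577  0.1253] [-0.5737  1.2873 -2.3752] 0.02928558165984904 30.001530647277832 17.95
```

Request:
{"method": "carry_out", "body": {"deltas": [[[0,0,-0.12,0,-1],[0,0,-0.24,0,-1],[0,0,-0.38,0,-1],[0,0,-0.5,0,-1],[0,0,-0.5,0,-1]]]}}

```text
clock: 18.45
tool_pos: [0.5138, -0.3592, 0.2298]
orientation: [-179.7, -0.2, -90.0]
force: [-0.3, 0.6, -1.9]
opening: 0.0292
gripper_force: 30.0
```

Request:
{"method": "carry_out", "body": {"deltas": [[[-0.1,-0.04,0,0,-1],[-0.22,-0.1,0,0,-1],[-0.34,-0.16,0,0,-1],[-0.42,-0.19,0,0,-1],[-0.46,-0.2,0,0,-1]]]}}

```text
clock: 18.95
tool_pos: [0.5523, -0.2648, 0.2248]
orientation: [180.0, 0.0, -89.9]
force: [0.8, -0.4, -2.8]
opening: 0.0295
gripper_force: 30.0
```

Request:
{"method": "carry_out", "body": {"deltas": [[[-0.1,-0.04,0,0,-1],[-0.22,-0.1,0,0,-1],[-0.34,-0.15,0,0,-1],[-0.42,-0.18,0,0,-1],[-0.465,-0.193,0,0,-1]]]}}

```text
clock: 19.45
tool_pos: [0.5908, -0.1722, 0.2252]
orientation: [180.0, -0.0, -90.0]
force: [-0.3, -0.3, -2.7]
opening: 0.0295
gripper_force: 30.0
```

```bash
python3 -c "
from lp import *
S=lamp()
plan([(.5905,-.173,.172,0)])"
```

```text
lamp_mid scene [([260.8, 198.1], 0.92)]
lamp_mid side [([351.5, 241.0], 0.76)]
lamp_mid (array([ 0.5966, -0.1305,  0.2152]), [0.0022891390995827187, 0.002289139099582651])
lamp_lens scene [([479.3, 238.9], 0.2)]
lamp_lens side [([332.7, 258.2], 0.75)]
lamp_lens (array([0.5891, 0.1591, 0.1337]), [0.18350950693958373, 0.18350950693958368])
[ 0.5903 -0.1739  0.2255] [ 0.3672  0.5761 -2.7796] 0.02969048637434611 30.00129908323288 19.75
(0.5905, -0.173, 0.172, 0) delta [-0.0044 -0.0012  0.2674] turn -0.0001 deg -0.0 rows>= 2
```

Request:
{"method": "carry_out", "body": {"deltas": [[[-0.002,0,0.07,0,-1],[-0.004,0,0.14,0,-1],[-0.004,0,0.2,0,-1],[-0.004,0,0.255,0,-1],[-0.004,0,0.267,0,-1]]]}}

```text
clock: 20.25
tool_pos: [0.5896, -0.1722, 0.1697]
orientation: [179.8, 0.0, -90.0]
force: [-0.2, 0.3, -2.8]
opening: 0.0294
gripper_force: 30.0
```

```bash
python3 -c "
from lp import *
S=lamp()
s=S['side']; g=np.array(ctrl.get_obs()['tool_pos'])+[0,0,.019]
for d in ctrl.spot_point(s,'lamp_lens')[:1]+ctrl.spot_point(s,'lamp_mid')[:1]:
  c,v=ray(s,d['centre']); X=c+v*(g[0]-c[0])/v[0]; e=X-g; print(X,'tilt',np.degrees(np.arctan2(e[1],-e[2])),np.linalg.norm(e))
# predicted pixels for several tilts
for a in (40,45,50,55):
  u=np.array([0,np.sin(np.radians(a)),-np.cos(np.radians(a))]); print(a,[ (proj(S[n],g+.127*u).round(1),proj(S[n],g-.033*u).round(1)) for n in S])
out=[cv2.resize(S[n]['color'][y:y+150,x:x+100,::-1],None,fx=4,fy=4,interpolation=cv2.INTER_CUBIC) for n,x,y in [('scene',235,160),('side',280,180)]]
cv2.imwrite('pics/c5.png',np.hstack(out))
"
```

```text
lamp_mid scene [([264.2, 219.9], 0.71)]
lamp_mid side [([351.6, 266.3], 0.94)]
lamp_mid (array([ 0.5929, -0.1341,  0.1565]), [0.0016106669999095746, 0.0016106669999095431])
lamp_lens scene [([285.6, 249.0], 0.89), ([375.1, 259.8], 0.61)]
lamp_lens side [([328.4, 277.3], 0.85), ([207.5, 182.3], 0.66)]
lamp_lens (array([ 0.5859, -0.0801,  0.0961]), [0.004891858491654032, 0.004891858491654049])
[ 0.5911 -0.1723  0.1727] [ 0.4726 -0.777  -2.1133] 0.029496553591752746 30.00182345509529 20.55
[ 0.5911 -0.0668  0.0871] tilt 45.218846450134734 0.14858024362516836
[ 0.5911 -0.1383  0.1593] tilt 46.30157566199092 0.04690322617734416
40 [(array([282.4, 248.9]), array([239. , 188.2])), (array([335.4, 279.9]), array([372.2, 255.7]))]
45 [(array([285.4, 247.2]), array([238.3, 188.8])), (array([333.2, 275.4]), array([372.8, 257. ]))]
50 [(array([288.2, 245.2]), array([237.6, 189.4])), (array([331.1, 270.8]), array([373.4, 258.4]))]
55 [(array([290.6, 242.8]), array([237.1, 190.1])), (array([329.3, 266.1]), array([374. , 259.8]))]
```

View pics/c5.png

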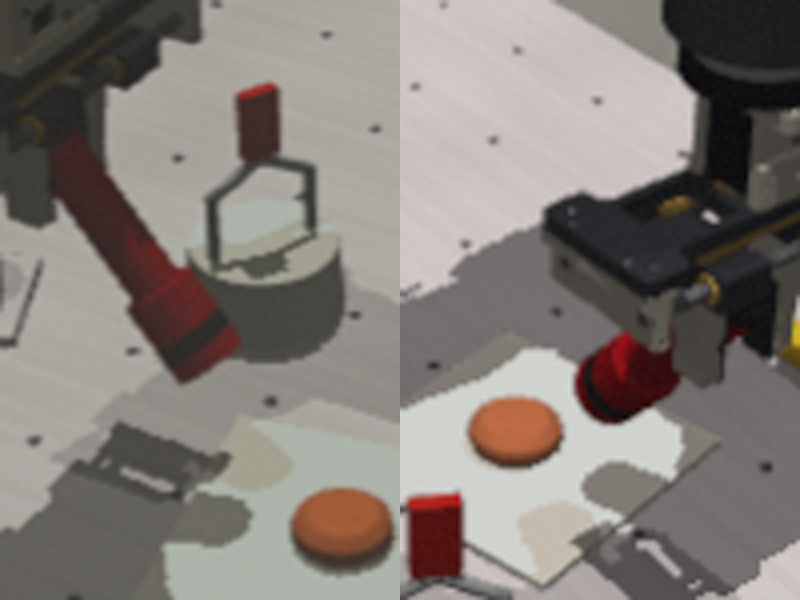

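Request:
{"method": "carry_out", "body": {"deltas": [[[0,0,0,0,-1],[0,0,0,0,-1],[0,0,0,0,-1],[0,0,0,0,-1],[0,0,0,0,-1]]]}}

```text
clock: 21.15
tool_pos: [0.5907, -0.1723, 0.1721]
orientation: [180.0, -0.0, -90.0]
force: [1.0, 0.1, -2.5]
opening: 0.0297
gripper_force: 30.0
```

```bash
python3 -c "
from lp import *
S=lamp()
for n in S: print(n,[(np.round(d['centre'],1),d['p']) for d in ctrl.spot_point(S[n],'cover_bar')[:2]])
print(ctrl.close_job())"
```

```text
lamp_mid scene [([265.3, 215.0], 0.94)]
lamp_mid side [([350.0, 265.4], 0.8)]
lamp_mid (array([ 0.5853, -0.1366,  0.1637]), [0.0020405836751599587, 0.0020405836751600146])
lamp_lens scene [([288.0, 245.7], 0.81), ([377.1, 254.7], 0.4)]
lamp_lens side [([330.7, 277.3], 0.96)]
lamp_lens (array([ 0.583 , -0.0823,  0.1005]), [0.0009653560307169977, 0.000965356030717008])
[ 0.5907 -0.1723  0.1721] [ 1.0123 -0.2682 -2.8509] 0.029421494072417904 30.00194549560547 21.45
scene [(array([479.7, 239.1]), 0.86), (array([300.4, 200.3]), 0.68)]
side [(array([206. , 180.6]), 0.83), (array([285.7, 316.9]), 0.75)]
the job is handed in; nothing more can be done
None
```

I handed the job in at about 21 s, verdict not reported: the cover hangs released on the hook, and the lamp is held steady at about 45 degrees, its lens about 12 cm from the stone and aimed at its middle.

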